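# Find the loose terminal-box cover and press it home

## Robot

A 6-joint arm with a two-finger parallel gripper is mounted at the origin on a cart in front of the work surface, level with it; the furniture and walls round the work are solid. World frame = base frame: x ahead of the robot, y to its left, z up, the work surface at z = 0. Lengths are in m, angles in degrees, forces in N, time in s.
With the tool pointing down it reaches from about 0.3 to 0.75 m from the base axis. Payload 8.5 kg.
Tool frame: the origin (TCP) lies midway between the tips of the shut fingers; the grasp point (between the pads) lies env.tcp_to_grasp behind it (env.tcp_to_grasp is the distance from the TCP to the grasp point, in m); z points along the fingers, y is the line along which they close (so a half turn about z gives the same grasp; the last joint's range is limited). The gripper opens to 85 mm and grips with 20 to 120 N. Pads are 22 mm wide; open, the fingers measure 114 mm over their backs; the gripper's body (76 mm by 85 mm) begins 54 mm behind the grasp point. The pads swing forward as they close: fully open they stand 13 mm farther back than shut.
Start: joints at [59.914, 21.807, 74.336, -0, 83.858, -12.336], TCP at [0.168, 0.524, 0.231] pointing down, gripper open.
Joint ranges: [-178.18, 178.18], [-50.72, 133.34], [12.68, 142.11], [-81.47, 261.47], [9.98, 163.14], [-165.26, 165.26]. Speed limits (degrees/s): [136.94, 136.94, 180, 180, 180, 180].

## Interface

Orientations are given as a 3x3 rotation matrix whose columns are the frame's x, y, z axes.
In Python, from rig import observe, optics, job, env gives the robot as it stands. The module is installed in compiled form; this text tells all that it offers.
- The arm moves only by the shell command python3 -m jog 'ROWS' [FORCE]. ROWS is JSON, a list of rows, each a list of 7 numbers: the turn, a rotation vector about the tool's x, y, z in rad, then the shift along the tool's x, y, z in m, then the opening in per cent of the stroke, from 0 (shut) to 100 (fully open). A call has 1 to 10 rows; each row shifts and turns the commanded pose from where the row before left it, along the tool's axes as they then stand; what a row does not reach is not made up. A row lasts 1/8 s, in which the tool goes at most 62.5 mm and 10.7 degrees, less where a joint would pass 70% of its speed; a pose out of reach is approached as far as the arm can. A call is refused whole if a number of a shift passes 0.0625 or a number of a turn 0.188, either way. A call with a gripper value outside its range is refused whole. The fingers move at their own pace and stop on an object; FORCE is the grip in N (left out, the last holds). Time passes only in rows, so rows that do not move let the fingers close. It gives the time, the measured TCP pose, the force, the opening and the grip force at its end, in the units of the state.
- observe(): the state, without advancing time (a new reading comes with each control period).
- optics.get_image(name): name is "scene" or "top" or "wrist"; returns a dict with "pixels" (384x512x3 uint8, red, green, blue), "mtx" (3x3 intrinsics, pixels), "rvec" (rotation vector, rad) and "tvec" (3), from world to camera coordinates, as OpenCV has them. Camera axes: x right, y down, z forward; pixel columns grow to the right and rows downward; lengths in m; the calibration is good to about 2 mm. A picture is of the moment at which its call begins. There is no depth.
- job.close_job(): hands the job in; it is judged then, once.
The state is a dict: "time_s": time; "q": joint angles; "qvel": joint speeds; "joint_efforts": joint torques, N m; "position": TCP position; "tool_rot": TCP orientation; "ft_force": force on the tool from outside, world axes, zero at the start; "wrist_torque": the same for the moment, N m; "grip_width": finger opening in m; "gripper_force": force on a finger pad.
Only numpy, scipy, OpenCV 4.12 (cv2) and the standard library are available. Lean on these libraries where they do the work, as an engineer would, in place of code of your own. Each camera call takes 0.05 s, during which the arm holds its last target. There are 200 camera calls.

## Task

One of the four grey covers on the dark terminal box was not pushed home and rocks on its stud. Test the covers with a light fingertip press on one end until you find the one that tips, then press that cover firmly in its middle until it is fully home and level like its neighbours. Only touch and press: do not force anything, pull a cover up, pick anything up, or disturb the parts lying around the box, and finish clear of everything.

Things in the scene. Friction and masses are not known exactly. Their poses are not given: they have to be found in the camera images.
- terminal_box: dark terminal box screwed to the bench, 122 x 240 x 44 mm (x, y, z), origin at the centre of its underside, z up. Cable glands stick out 24 mm on its +x side, screw lugs 6 mm high stick out 19 mm at its y ends. Four identical light-grey covers lie side by side in its open top, 56 mm apart along y; tops of seated covers are 49 mm above the bench, 5 mm above the housing's rim
- place_1 (a point): middle of the top of the cover at the box's -y end (box frame 0, -84, 49 mm), at seated height; axes as the box. Covers are flat slabs 96 (box x) x 46 x 13 mm with thumb ridges at both ends and a round mark in the middle; their ends to press are 34 mm from here along +x or -x. Seated ones are rigid
- place_2 (a point): the same for the second cover (box frame 0, -28, 49 mm). The place points are fixed to the box and do not show which cover is loose; that changes from start to start. The loose one looks the same and lies level, but stands 3 to 4 mm higher on its half-inserted central stud
- place_3 (a point): the same for the third cover (box frame 0, +28, 49 mm)
- place_4 (a point): the same for the cover at the box's +y end (box frame 0, +84, 49 mm)
- rock (a joint): tilt of the loose cover, wherever it is (rad): 0 level, positive with its +x end (box frame) down. About 1.5 N on an end tips it until its feet, 44 mm from the middle, meet a ledge (0.06 to 0.1 rad: that end 3 to 4 mm down, the other as much up), and it stays tipped. Pressing an end alone does not seat it. Once seated it cannot tip
- seat (a joint): how far the loose cover's central stud is pushed in (m): 0 to 0.001 at the start, 0.004 to 0.0045 fully home, negative if pulled up. A friction push fit: about 12 N on the middle moves it (more off the middle, where the cover tips first and is then levered in), and it stays where it is left. The plastic cracks at 60 N
- relay_blue: loose bystander: blue plug-in relay, 22 x 28 x 36 mm, beside the box's -x side; origin under its centre
- relay_grey: loose bystander: grey plug-in relay, 22 x 28 x 36 mm, beside the box's -x side; origin under its centre
- terminal_blue: loose bystander: blue rail terminal lying flat, 40 x 48 x 10 mm, beside the box's -x side; origin under its centre
- gauge_block: loose bystander: light-grey drilled gauge block, 32 x 50 x 16 mm, beside the box's +y end; origin under its centre
- side_cutter: loose bystander: side cutter with red handles, 45 x 146 x 13 mm, lying right of the box; origin under its centre
- terminal_grey: loose bystander: grey rail terminal lying flat, 40 x 48 x 10 mm, right of the box; origin under its centre

How it is judged:
By the outcome, as a careful person would: the job done as asked, in the order asked, and still so for the second after the job is handed in, with the robot touching nothing.
It also fails if it takes over 51 s, if anything falls off the work surface, if the arm or the gripper's body presses on something with over 40 N, if the wrist force passes 120 N, or if a joint passes its speed limit or range.

## Working session

There is one attempt and no reset: what is moved stays moved. The work goes in short steps, Python scripts to look and compute and a shell command to move; the robot and the scene stay as the last step left them, time stands still between calls to the robot, and variables do not carry over. Pictures are saved under pics/ and viewed, at most 10 in all, crops included, and the job is handed in when it is done.

```bash
mkdir -p pics; python3 - <<'E'
from rig import observe, optics, env
import cv2,numpy as np
s=observe();print(s['time_s'],s['position'],s['tool_rot'],s['ft_force'],s['grip_width'],env.tcp_to_grasp)
for n in('top','scene'):
    d=optics.get_image(n);cv2.imwrite(f'pics/{n}0.png',cv2.resize(d['pixels'][:,:,::-1],(800,600),interpolation=cv2.INTER_CUBIC))
    np.savez(n+'.npz',**d);print(n,d['mtx'].tolist(),d['rvec'],d['tvec'])
E
```

```text
0.0 [0.16752159 0.52354673 0.23071924] [[-9.52401113e-01  3.04846835e-01 -7.25992430e-04]
 [ 3.04847549e-01  9.52400305e-01 -1.27683001e-03]
 [ 3.02197824e-04 -1.43737134e-03 -9.99998921e-01]] [ 0.54783195 -0.01967811  0.87132746] 0.08535490360580812 0.0187
top [[450.44348078278205, 0.0, 255.57306878280636], [0.0, 450.44348078278205, 197.264273282192], [0.0, 0.0, 1.0]] [ 2.1716515  -2.18896771  0.12110233] [-0.00715877  0.49933054  1.24732763]
scene [[455.3895404610524, 0.0, 258.3397154207526], [0.0, 455.3895404610524, 191.21446712423102], [0.0, 0.0, 1.0]] [ 2.03773959 -0.97049503  0.48819945] [-0.30164862  0.29145809  0.67613274]
```

View pics/top0.png

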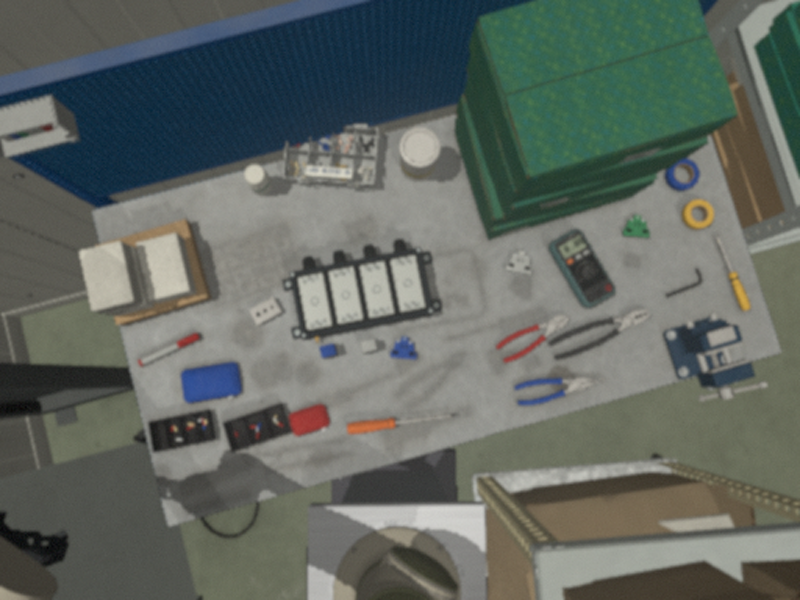

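View pics/scene0.png

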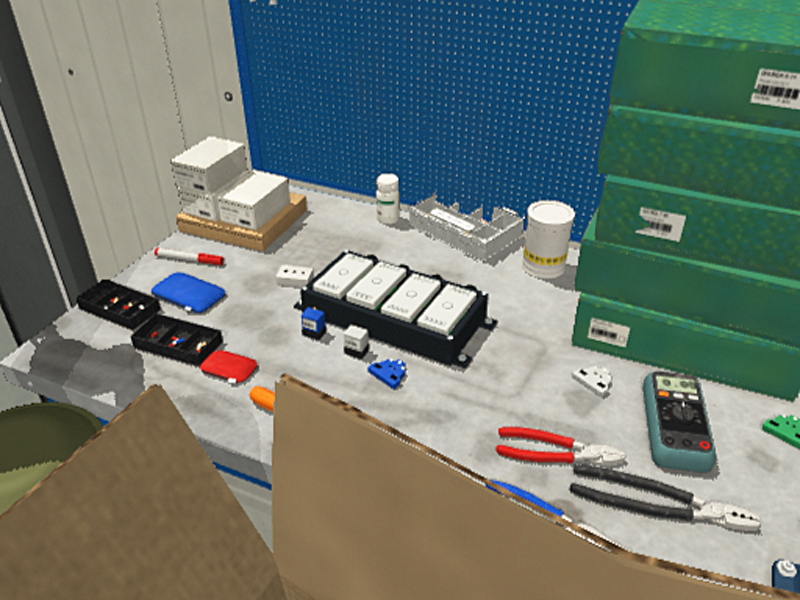

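The top view shows the box at about (360,290), with the glands on the far side. Cover 1 is at the right (408,283) and cover 4 at the left (314,301). The relays and blue terminal are on the near side. I'll enlarge crops to get exact positions.

```bash
python3 - <<'E'
import cv2,numpy as np
for n,(x0,y0) in {'top':(175,145),'scene':(185,150)}.items():
    p=np.load(n+'.npz')['pixels'][y0:y0+(80 if n=='top' else 96),x0:x0+(112 if n=='top' else 133),::-1]
    k=7 if n=='top' else 6
    cv2.imwrite(f'pics/{n}c.png',cv2.resize(p,None,fx=k,fy=k,interpolation=cv2.INTER_CUBIC))
E
```

```text
(no output)
```

View pics/topc.png

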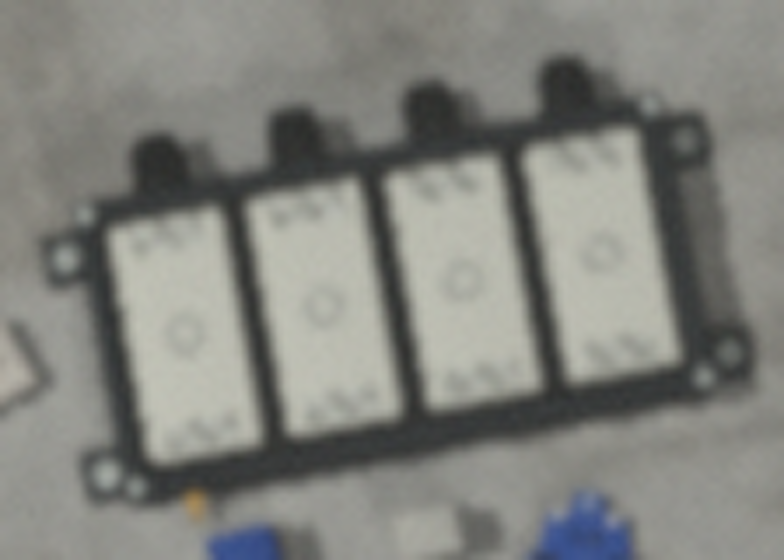

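View pics/scenec.png

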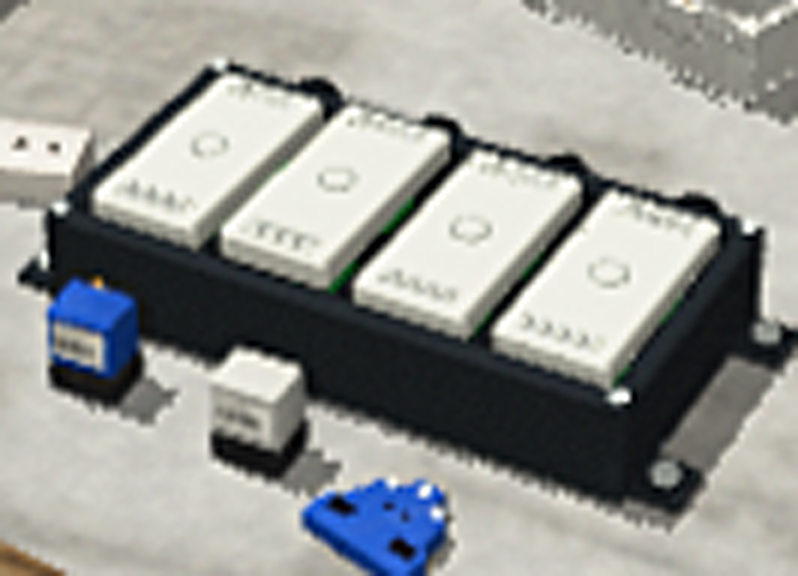

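Marks in the top crop, covers 4 to 1: (186,334), (324,306), (462,280), (603,252). In the scene crop: (209,145), (337,180), (470,229), (608,272). Cover 3 looks slightly raised. Next I'll fit the box pose.

```bash
cat > h.py <<'E'
import cv2,numpy as np
from scipy.optimize import least_squares
T=np.load('top.npz');S=np.load('scene.npz')
m=[np.array([[186,334],[324,306],[462,280],[603,252.]])/7+[175,145]-.43,
   np.array([[209,145],[337,180],[470,229],[608,272.]])/6+[185,150]-.42]
def box(b,pts):
    c,s=np.cos(b[2]),np.sin(b[2]);pts=np.atleast_2d(pts)
    return np.c_[pts[:,:2]@np.array([[c,s],[-s,c]])+b[:2],pts[:,2]]
ym=[.084,.028,-.028,-.084]
def proj(D,P):return cv2.projectPoints(P,D['rvec'],D['tvec'],D['mtx'],None)[0][:,0]
def fit(h,cams=(0,1)):
    P=np.array([[0,y,.049+d] for y,d in zip(ym,h)])
    f=lambda b:np.concatenate([(proj((T,S)[i],box(b,P))-m[i]).ravel() for i in cams])
    return least_squares(f,[.5,.05,.2])
E
python3 - <<'E'
from h import *
r=fit([0]*4,(0,));print('top',r.x,r.cost);r=fit([0]*4,(1,));print('scene',r.x,r.cost)
for k in range(4):
    h=[0]*4;h[k]=.0035;r=fit(h,(0,1));print('cover',4-k,r.x,r.cost,fit(h,(1,)).cost)
r=fit([0]*4);print('both',r.x,r.cost)
from rig import observe
R=np.array(observe()['tool_rot']);print(R[:,0],R[:,1])
for y in ym[::-1]: print(box(r.x,[[0,y,.049],[-.034,y,.049],[.034,y,.049]]).round(4).tolist())
E
```

```text
top [0.52752272 0.05748942 0.18809787] 0.05166692955625586
scene [0.52967653 0.06015252 0.18234101] 0.3647625593232813
cover 4 [0.52782997 0.05823142 0.19325934] 1.860908201860941 1.1824767427761391
cover 3 [0.52780336 0.05825006 0.18850939] 0.647738736764717 0.0556441569936072
cover 2 [0.52777693 0.05827121 0.18302438] 2.029731394505394 1.3991534387507762
cover 1 [0.52774969 0.05829374 0.17678196] 1.562459027034803 0.8430353017219867
both [0.52817922 0.05856319 0.18581203] 1.5350972528403668
[-9.52393727e-01  3.04870654e-01  2.70967233e-04] [ 0.30487009  0.9523931  -0.00126526]
[[0.5437, -0.024, 0.049], [0.5103, -0.0303, 0.049], [0.5771, -0.0177, 0.049]]
[[0.5334, 0.031, 0.049], [0.4999, 0.0248, 0.049], [0.5668, 0.0373, 0.049]]
[[0.523, 0.0861, 0.049], [0.4896, 0.0798, 0.049], [0.5564, 0.0924, 0.049]]
[[0.5127, 0.1411, 0.049], [0.4792, 0.1348, 0.049], [0.5461, 0.1474, 0.049]]
```

Raising cover 3 by 3.5 mm fits the images best, so I test that one first, on its -x end. I'll line the tool up with the box, shut the fingers and approach high.

```bash
cat > w.py <<'E'
from h import *
from rig import observe
import sys
b=np.array([.5278,.0583,.188])
s=observe();R=np.array(s['tool_rot']);p=np.array(s['position'])
t=box(b,[[float(v)for v in sys.argv[1:4]]])[0]
print('tool shift to go',(R.T@(t-p)).round(4),'pos',p.round(4),'F',np.round(s['ft_force'],2),'t',s['time_s'],'w',s['grip_width'])
c,sn=np.cos(b[2]),np.sin(b[2]);Rd=np.array([[-c,-sn,0],[-sn,c,0],[0,0,-1]]).T
print('turn',cv2.Rodrigues(R.T@Rd)[0].ravel().round(4))
E
python3 -m jog '[[0,0,-0.166,0,0,0,0],[0,0,-0.166,0,0,0,0],[0,0,-0.166,0,0,0,0],[0,0,0,-0.025,-0.055,0,0],[0,0,0,-0.025,-0.055,0,0],[0,0,0,-0.025,-0.055,0,0],[0,0,0,-0.025,-0.055,0,0],[0,0,0,-0.025,-0.055,0,0],[0,0,0,-0.025,-0.055,0,0],[0,0,0,-0.025,-0.055,0,0]]' 20; python3 w.py -.034 .028 .0525
```

```text
time_s: 1.35
position: [0.4123, 0.1765, 0.2313]
tool_rot: [[-0.982, -0.187, -0.0], [-0.187, 0.982, 0.0], [0.0, 0.0, -1.0]]
ft_force: [0.2, 0.5, -0.4]
grip_width: -0.0001
gripper_force: 0.0
tool shift to go [-0.0574 -0.1097  0.1787] pos [0.4123 0.1765 0.2313] F [ 0.21  0.51 -0.38] t 1.35 w -6.538998807304072e-05
turn [ 0.0001 -0.0001  0.0001]
```

```bash
python3 -m jog '[[0,0,0,-0.0287,-0.055,0,0],[0,0,0,-0.0287,-0.0547,0,0],[0,0,0,0,0,0.055,0],[0,0,0,0,0,0.055,0],[0,0,0,0,0,0.055,0],[0,0,0,0,0,0.006,0],[0,0,0,0,0,0,0],[0,0,0,0,0,0,0]]'; python3 w.py -.034 .028 .0525
python3 - <<'E'
from rig import optics
import cv2
cv2.imwrite('pics/wr1.png',optics.get_image('wrist')['pixels'][:,:,::-1])
E
```

```text
time_s: 2.35
position: [0.4897, 0.0813, 0.0623]
tool_rot: [[-0.982, -0.187, 0.004], [-0.187, 0.982, -0.0], [-0.004, -0.001, -1.0]]
ft_force: [-0.1, 0.9, -0.2]
grip_width: 0.0002
gripper_force: 0.0
tool shift to go [ 0.0009 -0.0017  0.0098] pos [0.4897 0.0813 0.0623] F [-0.11  0.88 -0.23] t 2.35 w 0.00019330934506516374
turn [-0.001   0.0036  0.0004]
```

View pics/wr1.png

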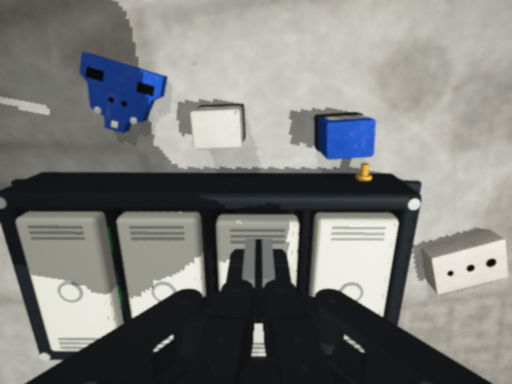

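The wrist view shows the fingertips at about (257,245), over the near end of cover 3. Its thumb ridges are at (257,238). Going down gently.

```bash
python3 -m jog '[[0,0,0,0,-0.0015,0.004,0],[0,0,0,0,0,0.002,0],[0,0,0,0,0,0,0]]' |sed -n '2p;4p'; for i in 1; do python3 -m jog '[[0,0,0,0,0,0.001,0],[0,0,0,0,0,0,0]]'|sed -n '2p;4p'; done; python3 -m jog '[[0,0,0,0,0,0.001,0],[0,0,0,0,0,0,0]]'|sed -n '2p;4p'
```

```text
position: [0.4888, 0.0798, 0.0543]
ft_force: [-0.4, -0.4, 0.8]
position: [0.4888, 0.0798, 0.0533]
ft_force: [-0.5, -0.1, 0.4]
position: [0.4888, 0.0798, 0.0523]
ft_force: [-0.8, -1.0, -0.2]
```

```bash
python3 -m jog '[[0,0,0,0,0,0.001,0],[0,0,0,0,0,0,0]]'|sed -n '2p;4p'; python3 -m jog '[[0,0,0,0,0,0.001,0],[0,0,0,0,0,0,0]]'|sed -n '2p;4p'
```

```text
position: [0.4886, 0.0798, 0.0513]
ft_force: [-1.7, 0.2, 0.8]
position: [0.4887, 0.0798, 0.0502]
ft_force: [-1.8, -0.7, 0.7]
```

```bash
for k in 1; do python3 -m jog '[[0,0,0,0,0,0.0005,0],[0,0,0,0,0,0,0]]'|sed -n '2p;4p'; done; python3 - <<'E'
from rig import optics
import cv2,numpy as np
d=optics.get_image('scene')['pixels'];np.save('s2.npy',d)
a=np.load('scene.npz')['pixels']
f=lambda p:cv2.resize(p[150:225,205:295,::-1],None,fx=4.4,fy=6,interpolation=cv2.INTER_CUBIC)
cv2.imwrite('pics/s2.png',np.hstack([f(a),f(d)]))
E
```

```text
position: [0.4887, 0.0799, 0.05]
ft_force: [-3.1, -0.8, 4.7]
```

View pics/s2.png

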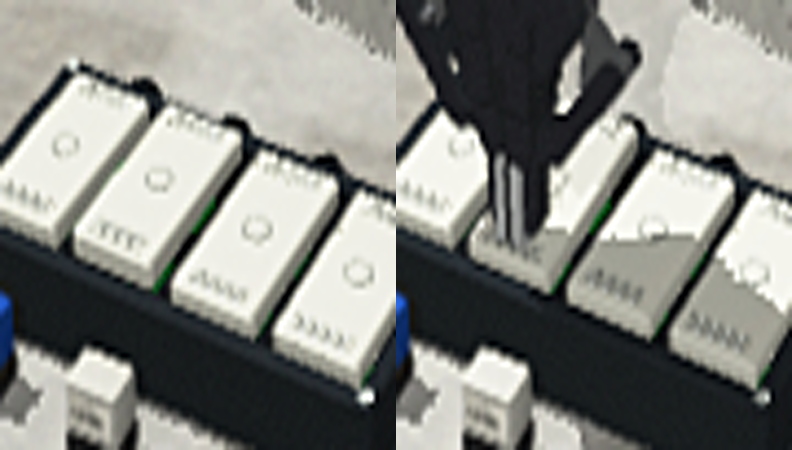

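The near end of cover 3 went down and the far end came up, with hard contact at z = 50.0 mm. I'll lift off and confirm the tilt, since it stays tipped, while moving above the middle.

```bash
python3 -m jog '[[0,0,0,0,0,-0.01,0],[0,0,0,0,0,-0.05,0],[0,0,0,0,0,-0.05,0],[0,0,0,0,0,-0.04,0],[0,0,0,0,0,0,0]]'|sed -n '1,4p'; python3 w.py 0 .028 .052; python3 - <<'E'
from rig import optics
import cv2,numpy as np
d=optics.get_image('scene')['pixels']
a=np.load('scene.npz')['pixels']
f=lambda p:cv2.resize(p[150:225,205:295,::-1],None,fx=4.4,fy=6,interpolation=cv2.INTER_CUBIC)
cv2.imwrite('pics/s3.png',np.hstack([f(a),f(d)]))
E
```

```text
time_s: 4.7
position: [0.4902, 0.0798, 0.2031]
tool_rot: [[-0.982, -0.187, 0.007], [-0.187, 0.982, -0.0], [-0.007, -0.002, -1.0]]
ft_force: [-0.3, -0.3, -0.8]
tool shift to go [-3.180e-02  1.000e-04  1.513e-01] pos [0.4902 0.0798 0.2031] F [-0.35 -0.25 -0.85] t 4.7 w 0.00015140844585164706
turn [-0.0018  0.0072  0.0003]
```

View pics/s3.png

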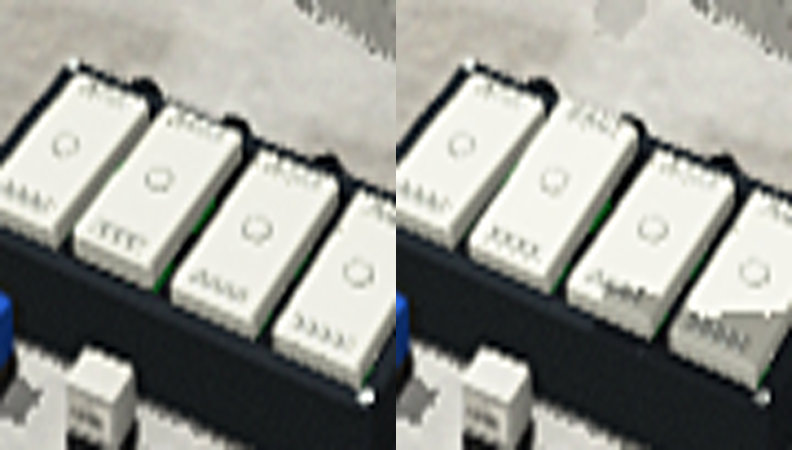

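Cover 3 is tipped: its far edge rose to about (575,100), against (165,105) in the earlier frame, and its near edge dropped. It is the loose one. Next I press its middle.

```bash
python3 -m jog '[[-0.002,0.007,0,-0.032,0,0.02,0],[0,0,0,0,0,0.05,0],[0,0,0,0,0,0.05,0],[0,0,0,0,0,0.021,0],[0,0,0,0,0,0,0],[0,0,0,0,0,0,0]]'|sed -n '1,4p'; python3 w.py 0 .028 .053
```

```text
time_s: 5.5
position: [0.5197, 0.0859, 0.0593]
tool_rot: [[-0.982, -0.187, -0.007], [-0.187, 0.982, 0.001], [0.006, 0.002, -1.0]]
ft_force: [-0.4, -0.0, -0.1]
tool shift to go [-0.0029 -0.0006  0.0063] pos [0.5197 0.0859 0.0593] F [-0.39 -0.   -0.06] t 5.5 w 0.00039845954451032733
turn [ 0.0019 -0.0063  0.0002]
```

```bash
python3 -m jog '[[0.002,-0.006,0,-0.003,-0.0005,0,0],[0,0,0,0,0,0.003,0],[0,0,0,0,0,0,0],[0,0,0,0,0,0,0]]'|sed -n '2p;4p';python3 w.py 0 .028 .053;  python3 -m jog '[[0,0,0,0,0,0.001,0],[0,0,0,0,0,0.001,0],[0,0,0,0,0,0,0]]'|sed -n '2p;4p'; python3 -m jog '[[0,0,0,0,0,0.001,0],[0,0,0,0,0,0,0]]'|sed -n '2p;4p'
```

```text
position: [0.5224, 0.086, 0.0559]
ft_force: [0.0, -0.2, -0.2]
tool shift to go [-0.0001 -0.0002  0.0029] pos [0.5224 0.086  0.0559] F [ 0.02 -0.24 -0.17] t 6.0 w -2.6865725995186197e-05
turn [-0.     -0.0009  0.0002]
position: [0.5223, 0.086, 0.0537]
ft_force: [-0.2, -0.7, 1.0]
position: [0.5225, 0.086, 0.0529]
ft_force: [0.2, 1.3, 0.7]
```

```bash
python3 -m jog '[[0,0,0,0,0,0.001,0],[0,0,0,0,0,0,0]]'|sed -n '2p;4p'; python3 -m jog '[[0,0,0,0,0,0.001,0],[0,0,0,0,0,0,0]]'|sed -n '2p;4p'
```

```text
position: [0.5231, 0.0861, 0.0524]
ft_force: [0.5, 1.7, 4.8]
position: [0.5234, 0.0861, 0.0518]
ft_force: [0.5, 0.8, 9.1]
```

```bash
python3 -m jog '[[0,0,0,0,0,0.0005,0],[0,0,0,0,0,0,0]]'|sed -n '2p;4p'; python3 -m jog '[[0,0,0,0,0,0.0005,0],[0,0,0,0,0,0,0]]'|sed -n '2p;4p'
```

```text
position: [0.5234, 0.0861, 0.0515]
ft_force: [-0.4, 1.5, 10.0]
position: [0.5234, 0.0861, 0.051]
ft_force: [-0.2, 1.7, 11.2]
```

```bash
python3 -m jog '[[0,0,0,0,0,0.0005,0],[0,0,0,0,0,0.0005,0],[0,0,0,0,0,0,0]]'|sed -n '2p;4p'; python3 -m jog '[[0,0,0,0,0,0.0005,0],[0,0,0,0,0,0,0]]'|sed -n '2p;4p'
```

```text
position: [0.5234, 0.0861, 0.05]
ft_force: [-1.1, 2.5, 10.2]
position: [0.5234, 0.0861, 0.0495]
ft_force: [-1.1, 0.1, 11.6]
```

```bash
python3 -m jog '[[0,0,0,0,0,0.0005,0],[0,0,0,0,0,0,0]]'|sed -n '2p;4p'; python3 -m jog '[[0,0,0,0,0,0.0005,0],[0,0,0,0,0,0,0]]'|sed -n '2p;4p'
```

```text
position: [0.5234, 0.0861, 0.049]
ft_force: [-0.7, 1.0, 11.1]
position: [0.5235, 0.0861, 0.0487]
ft_force: [-0.4, 0.9, 12.4]
```

```bash
python3 -m jog '[[0,0,0,0,0,0.0005,0],[0,0,0,0,0,0,0]]'|sed -n '2p;4p'; python3 -m jog '[[0,0,0,0,0,0.0005,0],[0,0,0,0,0,0,0]]'|sed -n '2p;4p'
```

```text
position: [0.5235, 0.0861, 0.0486]
ft_force: [-2.8, -0.0, 17.3]
position: [0.5235, 0.0861, 0.0485]
ft_force: [-4.6, 1.7, 21.1]
```

It has bottomed out: the force is rising with no further travel. I'll press slightly firmer, then retreat.

```bash
python3 -m jog '[[0,0,0,0,0,0.0007,0],[0,0,0,0,0,0,0]]'|sed -n '2p;4p'; python3 -m jog '[[0,0,0,0,0,-0.003,0],[0,0,0,0,0,-0.03,0],[0,0,0,0,0,-0.05,0],[0,0,0,0,0,-0.05,0],[0,0,0,0,0,-0.02,0],[0,0,0,0.05,0,0,0],[0,0,0,0.05,0,0,0],[0,0,0,0,0,0,0],[0,0,0,0,0,0,0]]'|sed -n '1,4p';python3 - <<'E'
from rig import optics
import cv2,numpy as np
d=optics.get_image('scene')['pixels']
a=np.load('scene.npz')['pixels']
f=lambda p:cv2.resize(p[150:225,205:295,::-1],None,fx=4.4,fy=6,interpolation=cv2.INTER_CUBIC)
cv2.imwrite('pics/s4.png',np.hstack([f(a),f(d)]))
E
```

```text
position: [0.5236, 0.0861, 0.0484]
ft_force: [-5.3, 0.9, 26.9]
time_s: 10.62
position: [0.4249, 0.0672, 0.1989]
tool_rot: [[-0.982, -0.187, 0.0], [-0.187, 0.982, -0.0], [0.0, -0.0, -1.0]]
ft_force: [-0.1, -1.0, 0.2]
```

View pics/s4.png

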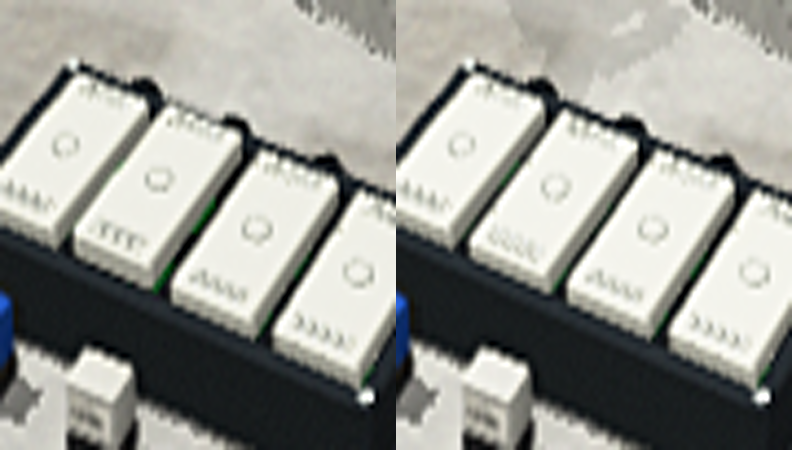

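Cover 3 is level and in line with its neighbours: its mark dropped from y=179 to y=187, and the marks are now evenly spaced. The robot is clear of everything.

```bash
python3 -c "
from rig import job
print(job.close_job())"
```

```text
the job is handed in; nothing more can be done
None
```

Cover 3 was the loose one: it tipped under a light press on its -x end. I then pressed its middle fully home (27 N peak), saw it level with its neighbours, moved the arm clear and handed the job in at about 11 s.

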